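Close the notched jar clamp on an ointment jar

ROBOT

A 6-joint arm with a two-finger parallel gripper is mounted at the origin on a cart in front of the work surface, level with it; the furniture and walls round the work are solid. World frame = base frame: x ahead of the robot, y to its left, z up, the work surface at z = 0. Lengths are in m, angles in rad, forces in N, time in s.
With the tool pointing down it reaches from about 0.35 to 0.85 m from the base axis. Payload 8.1 kg.
Tool frame: the origin (TCP) lies midway between the tips of the shut fingers; the grasp point (between the pads) lies 19 mm behind it; z points along the fingers, y is the direction in which the jaws open and shut (so a half turn about z gives the same grasp; the last joint's range is limited). The gripper opens to 93 mm and grips with 3 to 60 N. Pads are 15 mm wide; open, the fingers measure 128 mm over their backs; the gripper's body (75 mm by 188 mm) begins 65 mm behind the grasp point.
Start: joints at [-1.412, 0.13, 1.488, -0, 1.523, -0.085], TCP at [0.145, -0.582, 0.188] pointing down, gripper open.
Joint ranges: [-2.96, 2.96], [-0.89, 2.26], [0.02, 2.5], [-1.34, 4.48], [0, 2.73], [-2.66, 2.66]. Speed limits (rad/s): [2.39, 2.39, 2.79, 3.14, 3.14, 3.14].

INTERFACE

Orientations are given as a rotation vector (axis times angle).
In Python, from plant import robot, optics, ticket gives the robot as it stands.
- The arm moves only by the tool send_rows, never from a script. Its argument "targets" is a list of rows, each a list of 3 entries, a list of its own where there are three numbers: the opening, from -1 (shut) to 1 (fully open), then the shift along the tool's x, y, z in mm, then the turn about the tool's z in rad. A call has 1 to 12 rows; each row shifts and turns the commanded pose from where the row before left it, along the tool's axes as they then stand; what a row does not reach is not made up. A row lasts 1/10 s, in which the tool goes at most 50 mm and 8.59 degrees, less where a joint would pass 70% of its speed; a pose out of reach is approached as far as the arm can. A call with a gripper value outside its range is refused whole. The fingers move at their own pace and stop on an object; "newtons" is the grip in N (left out, the last holds). Time passes only in rows, so rows that do not move let the fingers close. It gives the time, the measured TCP pose, the force and the opening at its end, in the units of the state.
- robot.read_state(): the state, without advancing time (a new reading comes with each control period).
- optics.read_camera(name): name is "scene" or "top" or "wrist"; returns a dict with "color" (420x560x3 uint8, red, green, blue), "K" (3x3 intrinsics, pixels), "k1" (the pictures are not rectified: a ray, as slopes to the right and down, at radius r is drawn at 1 + k1 r^2 times it, then the intrinsics apply), "position" and "orientation" of the camera in the world. Camera axes: x right, y up, looking along -z (the intrinsics and any distortion apply to the point x, -y, -z); pixel columns grow to the right and rows downward; lengths in m; the calibration is good to about 2 mm. A picture is of the moment at which its call begins. There is no depth.
- ticket.close_job(): hands the job in, once; it reports no verdict.
Trained networks look in the newest picture that a camera, given by its name, has taken for a name from the list of things; names that differ only in an ending like _2 or _b are one class to them, and where a whole thing is asked for, a point or a joint stands for the part that bears it (a point fixed in the world has none). Each returns a list of dicts, best first, with "confidence" (0 to 1); they miss things now and then, are a little off and sometimes report something else, mostly with a low value. They report only what shows in the picture. A call takes as long as a camera call. They do not tell look-alikes from the thing itself.
- optics.cut_out(camera, name): "region" (420x560 bool, what is visible of it) and "point" ([column, row] in pixels, amid what is visible of it).
The state is a dict: "t": time; "q": joint angles; "dq": joint speeds; "joint_torque": joint torques, N m; "tool_pos": TCP position; "orientation": TCP orientation; "force": force on the tool from outside, world axes, zero at the start; "wrist_torque": the same for the moment, N m; "opening": finger opening in m.
Only numpy, scipy, OpenCV 4.12 (cv2) and the standard library are available. Lean on these libraries where they do the work, as an engineer would, in place of code of your own. Each camera call takes 0.05 s, during which the arm holds its last target.

TASK

Clamp the ointment jar that stands in the notched jar clamp so that its lid can be unscrewed later: hold the release bar up, slide the carriage until it gently presses the jar against the sprung pad, then let the bar go and make sure its catch has dropped fully into a notch, with the jar upright and still held against the pad. Never squeeze the jar hard enough to run the pad to the end of its spring, and leave the small jar, the weight box and the dropper bottle where they are.

Things in the scene. Friction and masses are not known exactly. Their poses are not given: they have to be found in the camera images.
- clamp: Jar clamp fixed on the worktop: aluminium base plate 330 x 124 x 8 mm, low steel ledges (tops at 30 mm) along both long sides, grey end block 56 mm high at the pad end. Origin on the worktop under the plate (local x -155 to +175 mm). Its x axis is the sliding direction, from the carriage towards the pad; y points across, roughly to the robot; z up.
- rack_line (a point): Point on the clamp at the top of the notched rack (ledge nearest the robot), 50 mm off the clamp's mid-line. Lands at 12 mm pitch, notches 5 mm wide, 10 mm deep. The rack's lengthwise place varies by 6 mm either way and is not reported: find notches by feel. Behind it (-x) is a smooth parking gap; the carriage cannot leave it unless the bar is up. Axes as clamp.
- carriage: Grey carriage with a flat steel jaw 60 mm wide, 10 to 36 mm above the worktop. Origin at worktop height under the centre of the jaw's front face; axes as the clamp's. Block 76 mm wide, top 56 mm above the worktop, reaching 61 mm behind the jaw face. Slides 155 mm along the clamp's x with about 5.5 N of friction and stays where it is left. Carries the release bar.
- bar_grip (a point): Centre of the bar's black grip sleeve: 14 mm diameter, 72 mm long, lying across (along the clamp's y), steel uprights 100 mm apart at the bar's ends. It is 33 mm behind the jaw face and, with the bar down, 98 mm above the worktop, 35 mm free beneath. Moves with bar and carriage; axes as the clamp's. Fingers that press it sideways can keep it from dropping by friction: ease off to let it fall.
- release_bar (a joint): Lift of the bar, m: 0 fully down (catch in a notch or the parking gap), 0.008 with the catch on top of a land, 0.014 upper stop. Springs and weight pull it down, 4 to 6 N. The catch, below the bar's end at the rack, is a square tooth 3.5 mm long lengthwise: it clears the lands above 0.008, rubs on them with about 1 N, and in a notch (1.5 mm play) stops the carriage both ways.
- pad: Sprung pad facing the jaw: rubber shallow V, upright, opening towards the jaw (12 degrees each side), 62 mm wide, 10 to 36 mm above the worktop. Origin at worktop height under the V's apex; axes as the clamp's. It yields towards +x by up to 20 mm (push 1.5 N at first, 3.9 N at the end of its travel; then rigid).
- jar: Closed white cream jar on the clamp's plate between jaw and pad, touching neither at first: 60 mm diameter below the lid (where jaw and pad hold it), lid 61 mm, 46 mm high, about 0.09 kg. Origin at the centre of its underside, 8 mm above the worktop. When jaw, jar and pad just touch, its axis is 30.7 mm before the pad's origin and 30 mm ahead of the jaw face.
- small_jar: Bystander: closed white cream jar, 53 mm diameter, 40 mm high, standing to the left of the clamp. Origin under its centre.
- weight_box: Bystander: wooden weight box, 72 x 120 x 36 mm, to the right of the clamp. Origin under its centre.
- dropper_1: Bystander: brown dropper bottle, 33 mm diameter, 102 mm high, behind the clamp. Origin under its centre.
Things that resemble listed ones, but are neither listed nor needed, are in the scene too. Leave any green or purple look-alike of the jar alone.

How it is judged:
By the outcome, as a careful person would: the job done as asked, in the order asked, and still so for the second after the job is handed in, with the robot touching nothing.
It also fails if it takes over 53 s, if anything falls off the work surface, if the arm or the gripper's body presses on something with over 40 N, if the wrist force passes 120 N, or if a joint passes its speed limit or range.

## Working session

There is one attempt and no reset: what is moved stays moved. The work goes in short steps, Python scripts to look and compute and a tool call to move; the robot and the scene stay as the last step left them, time stands still between calls to the robot, and variables do not carry over. Pictures are saved under pics/ and viewed, and the job is handed in when it is done.

Besides the shell and the picture viewer there is one more tool, called after "Call:" in YAML: its name, and indented under it one key for each argument. send_rows: Moves the arm, as the interface text tells. Its arguments: {"type":"object","properties":{"targets":{"type":"array","items":{"type":"array"}},"newtons":{"type":"number"}},"required":["targets"]}

```bash
ls; mkdir -p pics; python3 - <<'E'
from plant import robot, optics
import cv2
print(robot.read_state())
for n in ["scene","top","wrist"]:
    c=optics.read_camera(n); cv2.imwrite(f"pics/{n}0.png",c["color"][:,:,::-1]); print(n,c["K"],c["k1"],c["position"],c["orientation"])
E
```

```text
pics
{'t': 0.0, 'q': array([-1.41240836e+00,  1.31155478e-01,  1.48926455e+00, -2.40291417e-05,
        1.52303267e+00, -8.54197472e-02]), 'dq': array([-1.13750214e-03, -1.42944408e-03,  7.00486913e-04, -3.99375561e-05,
        1.11670785e-03, -1.98862464e-03]), 'joint_torque': array([-1.27796618e-03, -5.59857130e+01, -4.91752195e+01,  7.68499472e-02,
        3.57962621e-02, -1.35132364e-04]), 'tool_pos': array([ 0.14473981, -0.58162601,  0.18699901]), 'orientation': array([-3.11643428e+00, -3.81800335e-01,  1.44163438e-04]), 'force': array([ 0.28643045, -0.16409579,  0.02732418]), 'wrist_torque': array([-0.04518059,  0.00723566,  0.03506811]), 'opening': 0.09286498133078996}
scene [[442.46747959   0.         281.36228956]
 [  0.         442.46747959 208.17145714]
 [  0.           0.           1.        ]] 0.003569258022969122 [-0.18444964  0.56875981  1.08153963] [ 0.38107046 -0.80785416 -2.10720562]
top [[405.84225216   0.         284.0330305 ]
 [  0.         405.84225216 204.57650937]
 [  0.           0.           1.        ]] 0.03233513437041355 [ 0.36085681 -0.00700444  1.28848173] [ 0.12850569 -0.11042403 -1.55128665]
wrist [[307.43750054   0.         280.65135533]
 [  0.         307.43750054 209.31150934]
 [  0.           0.           1.        ]] -0.05390062381797434 [ 0.21638306 -0.56384534  0.3838064 ] [-0.22980039  0.18374996 -1.31892542]
```

View pics/scene0.png

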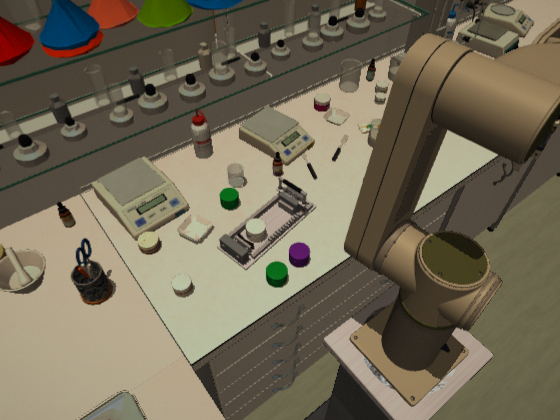

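View pics/top0.png

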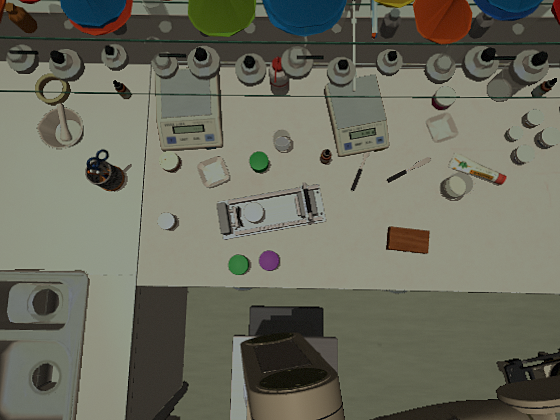

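View pics/wrist0.png

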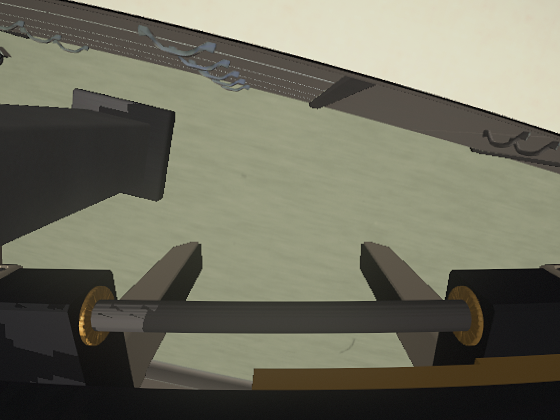

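```bash
cat > h.py <<'E'
import numpy as np, cv2
from scipy.spatial.transform import Rotation as R
from plant import robot, optics
def ray(c,px):
    K=c["K"]; d=np.array([(px[0]-K[0,2])/K[0,0],(px[1]-K[1,2])/K[1,1]]); u=d.copy()
    for _ in range(20): u=d/(1+c["k1"]*(u@u))
    return R.from_rotvec(c["orientation"]).apply([u[0],-u[1],-1.0])
def at(c,px,z):
    r=ray(c,px); p=np.array(c["position"]); return p+r*(z-p[2])/r[2]
def proj(c,P):
    q=R.from_rotvec(c["orientation"]).inv().apply(np.atleast_2d(P)-c["position"]); u=np.c_[q[:,0]/-q[:,2],-q[:,1]/-q[:,2]]
    u=u*(1+c["k1"]*(u**2).sum(1))[:,None]; K=c["K"]; return u*[K[0,0],K[1,1]]+[K[0,2],K[1,2]]
def crop(c,x0,y0,x1,y1,s,name): cv2.imwrite("pics/"+name,cv2.resize(c["color"][y0:y1,x0:x1,::-1],None,fx=s,fy=s,interpolation=cv2.INTER_CUBIC))
E
python3 - <<'E'
from h import *
H=dict(clamp=.02,carriage=.056,bar_grip=.098,pad=.036,jar=.054,small_jar=.04,weight_box=.036,dropper_1=.1)
for n in ["top","scene"]:
    c=optics.read_camera(n)
    for k,z in H.items():
        for d in optics.cut_out(n,k)[:3]:
            print(n,k,round(d["confidence"],2),np.round(d["point"],1),int(d["region"].sum()),np.round(at(c,d["point"],z),4))
    if n=="top": crop(c,205,165,345,250,5,"top_c.png")
    else: crop(c,205,160,335,275,5,"scene_c.png")
E
```

```text
top carriage 0.8 [307.2 204.2] 568 [ 0.5524 -0.0623  0.056 ]
top bar_grip 0.49 [306.6 200.1] 166 [ 0.5582 -0.0585  0.098 ]
top pad 0.57 [240.8 213.6] 149 [0.5227 0.1433 0.036 ]
top pad 0.41 [306.7 200.8] 118 [ 0.5662 -0.0615  0.036 ]
top jar 0.82 [256.9 209.3] 327 [0.5345 0.092  0.054 ]
top jar 0.82 [266.1 260.2] 345 [0.38  0.06  0.054]
top jar 0.78 [237.7 263.8] 363 [0.3679 0.1453 0.054 ]
top small_jar 0.57 [164.  219.1] 281 [0.5014 0.3799 0.04  ]
top weight_box 0.71 [407.8 241.7] 960 [ 0.4441 -0.3715  0.036 ]
top dropper_1 0.54 [326.2 157.3] 128 [ 0.6893 -0.1162  0.1   ]
top dropper_1 0.29 [274.8 209.2] 3268 [0.5291 0.0354 0.1   ]
scene clamp 0.84 [268.7 222.5] 2888 [0.5306 0.0498 0.02  ]
scene carriage 0.94 [288.9 197.4] 763 [ 0.5507 -0.0454  0.056 ]
scene bar_grip 0.65 [294.4 185.3] 184 [ 0.5507 -0.0659  0.098 ]
scene pad 0.57 [242.5 243. ] 141 [0.5034 0.1661 0.036 ]
scene pad 0.49 [294.7 184.5] 180 [ 0.5993 -0.1091  0.036 ]
scene jar 0.96 [256.5 228.3] 408 [0.5116 0.1088 0.054 ]
scene jar 0.91 [303.  257.2] 398 [0.3466 0.0653 0.054 ]
scene jar 0.68 [230.6 197.1] 360 [0.6647 0.1002 0.054 ]
scene small_jar 0.69 [180.2 284.5] 383 [0.4865 0.3823 0.04  ]
scene dropper_1 0.69 [277.8 163.3] 190 [ 0.6602 -0.0845  0.1   ]
scene dropper_1 0.52 [178.1 284.7] 352 [0.4506 0.3976 0.1   ]
scene dropper_1 0.25 [256.  227.7] 406 [0.4831 0.1293 0.1   ]
```

```bash
sleep 1
```

```text
(no output)
```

View pics/top_c.png

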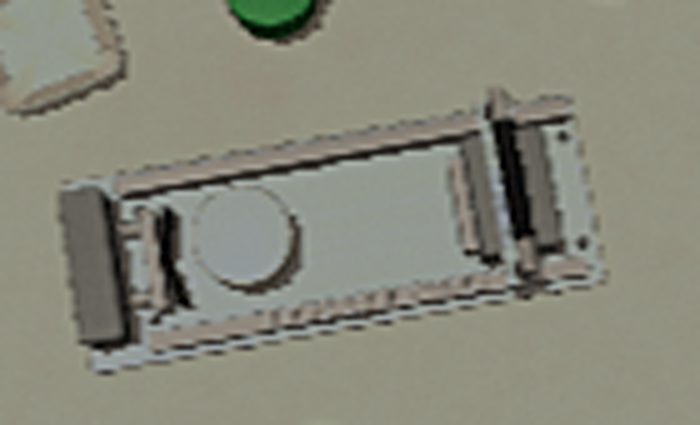

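View pics/scene_c.png

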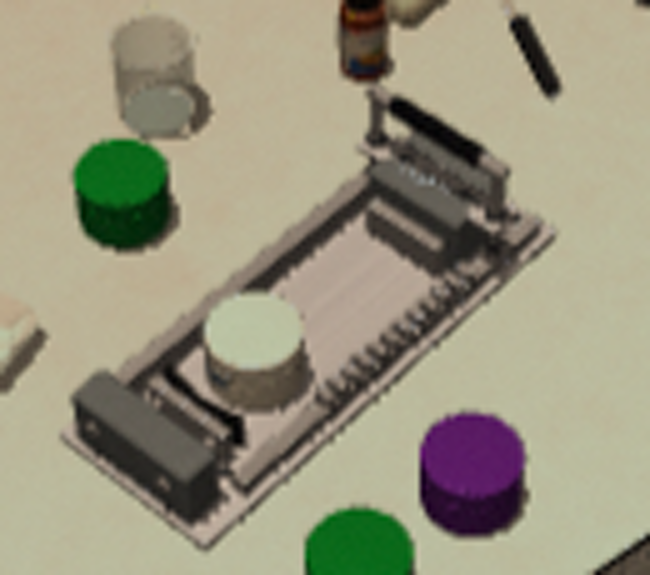

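```bash
cat > fit.py <<'E'
from h import *
from scipy.optimize import least_squares
ct=optics.read_camera("top"); cs=optics.read_camera("scene")
T=lambda u,v:(u/5+205-.4,v/5+165-.4); S=lambda u,v:(u/5+205-.4,v/5+160-.4)
obs=[(ct,T(95,372),(.175,.062,.008)),(ct,T(607,283),(-.155,.062,.008)),(ct,T(62,185),(.175,-.062,.008)),
(cs,S(207,549),(.175,.062,.008)),(cs,S(63,437),(.175,-.062,.008)),(cs,S(555,235),(-.155,.062,.008))]
gr=[(ct,T(511,165)),(cs,S(436,130))]
def W(p,L):
    c,s=np.cos(p[2]),np.sin(p[2]); return np.array([p[0]+c*L[0]-s*L[1],p[1]+s*L[0]+c*L[1],L[2]])
def res(p):
    r=[proj(c,W(p,L))[0]-px for c,px,L in obs]
    r+=[proj(c,W(p,(p[3]-.033,0,.098)))[0]-px for c,px in gr]
    return np.concatenate(r)
s=least_squares(res,[.53,.04,1.7,-.1])
print("pose x,y,yaw, jawx",s.x); print(np.round(s.fun.reshape(-1,2),1))
p=s.x; print("grip",W(p,(p[3]-.033,0,.098)))
for c,px in [(ct,T(246,237)),(cs,S(253,325))]:
    w=at(c,px,.054); d=w[:2]-p[:2]; cc,ss=np.cos(p[2]),np.sin(p[2]); print("jar",w,"local",cc*d[0]+ss*d[1],-ss*d[0]+cc*d[1])
for c,px in [(ct,T(163,260))]:
    w=at(c,px,.036); d=w[:2]-p[:2]; print("pad",w,"local",cc*d[0]+ss*d[1])
E
python3 fit.py
```

```text
pose x,y,yaw, jawx [ 0.53671992  0.04093249  1.77635096 -0.07006379]
[[-0.5  1.4]
 [-0.3 -0.4]
 [-0.3  0.7]
 [-0.2 -1.1]
 [-1.3 -1.3]
 [-0.2 -2.1]
 [ 0.3  2.6]
 [-0.3 -0.8]]
grip [ 0.55775629 -0.05996159  0.098     ]
jar [0.52594257 0.10133177 0.054     ] local 0.06132752147853962 -0.0017776405608985139
jar [0.52558461 0.10363261 0.054     ] local 0.06365298975480366 -0.0018968370429654144
pad [0.51311747 0.15415126 0.036     ] local 0.11565278434171741
```

The candidates for the jar in the top picture are:
- white jar in the clamp (254,212): chosen
- purple (269,260)
- green (238,264)
- green (259,161)
- small white (167,221)
- white lid by the left scale (169,161)

The close crop shows the white jar between the pad on the left and the carriage on the right. The carriage's black grip is at (307,198).

```bash
cat > tgt.py <<'E'
from h import *
import sys
YAW=1.776
def info(goal=None):
    s=robot.read_state(); r=R.from_rotvec(s["orientation"]); M=r.as_matrix()
    ty=M[:,1]; a=np.arctan2(ty[1],ty[0])
    dy=(YAW-a+np.pi/2)%np.pi-np.pi/2
    print("t",round(s["t"],2),"pos",np.round(s["tool_pos"],4),"toolx",np.round(M[:,0],3),"tooly",np.round(ty,3),"turn about tool z needed",round(-dy,4),"F",np.round(s["force"],2),"open",s["opening"],"q",np.round(s["q"],2))
    if goal is not None: print("shift tool mm",np.round(M.T@(np.array(goal)-s["tool_pos"])*1000,1))
if __name__=="__main__": info([float(v) for v in sys.argv[1:4]] if len(sys.argv)>3 else None)
E
python3 tgt.py 0.558 -0.06 0.188
```

```text
t 1.15 pos [ 0.1448 -0.5822  0.188 ] toolx [ 0.97   0.241 -0.   ] tooly [ 0.241 -0.97  -0.   ] turn about tool z needed 0.0386 F [-0.25 -0.2  -0.12] open 0.09303049001594438 q [-1.41  0.13  1.49 -0.    1.52 -0.09]
shift tool mm [ 527.  -407.1    0. ]
```

Call:
send_rows:
  targets:
    - [1, [38, -29, 0], 0.0386]
    - [1, [38, -29, 0], 0]
    - [1, [38, -29, 0], 0]
    - [1, [38, -29, 0], 0]
    - [1, [38, -29, 0], 0]
    - [1, [38, -29, 0], 0]
    - [1, [38, -29, 0], 0]
    - [1, [38, -29, 0], 0]
    - [1, [38, -29, 0], 0]
    - [1, [38, -29, 0], 0]
    - [1, [38, -29, 0], 0]
    - [1, [0, 0, 0], 0]

```text
t: 2.35
tool_pos: [0.4905, -0.1789, 0.1881]
orientation: [-3.123, -0.33, -0.002]
force: [-0.9, -0.4, -0.1]
opening: 0.0929
```

```bash
python3 tgt.py 0.558 -0.06 0.188
```

```text
t 2.35 pos [ 0.4905 -0.1789  0.1881] toolx [0.978 0.209 0.002] tooly [ 0.209 -0.978 -0.001] turn about tool z needed 0.0057 F [-0.89 -0.37 -0.08] open 0.09288834403810288 q [-0.45 -0.08  1.7   0.    1.52  0.91]
shift tool mm [  90.9 -102.2    0.4]
```

Call:
send_rows:
  targets:
    - [1, [20, -34, 0], 0.005]
    - [1, [20, -34, 0], 0]
    - [1, [20, -34, 0], 0]
    - [1, [0, 0, 0], 0]
    - [1, [0, 0, 0], 0]

```text
t: 2.85
tool_pos: [0.5259, -0.0716, 0.188]
orientation: [3.125, 0.317, -0.001]
force: [-0.1, -0.6, 0.6]
opening: 0.0927
```

```bash
python3 - <<'E'
from h import *
c=optics.read_camera("wrist"); cv2.imwrite("pics/w1.png",c["color"][:,:,::-1]); print(c["position"],c["orientation"])
g=np.array([.5578,-.060,.098]); print(proj(c,g))
for k in ["bar_grip","carriage","jar","pad"]:
    for d in optics.cut_out("wrist",k)[:2]: print(k,d["confidence"],d["point"],d["region"].sum())
import tgt; tgt.info(g)
E
```

```text
[ 0.59819309 -0.05636745  0.38468213] [-0.22896594  0.18801509 -1.36069744]
[[276.04916749 167.88287906]]
bar_grip 0.8 [273.1, 169.6] 1609
carriage 0.59 [275.3, 161.7] 4615
jar 0.98 [160.4, 16.2] 2398
jar 0.68 [148.2, 264.4] 212
pad 0.96 [88.9, 158.9] 1259
t 3.1 pos [ 0.5257 -0.073   0.1881] toolx [ 0.98   0.197 -0.   ] tooly [ 0.197 -0.98   0.   ] turn about tool z needed -0.0068 F [ 0.09  0.25 -0.02] open 0.09307041287065784 q [-0.23 -0.06  1.68 -0.    1.52  1.14]
shift tool mm [34.  -6.4 90.1]
```

View pics/w1.png

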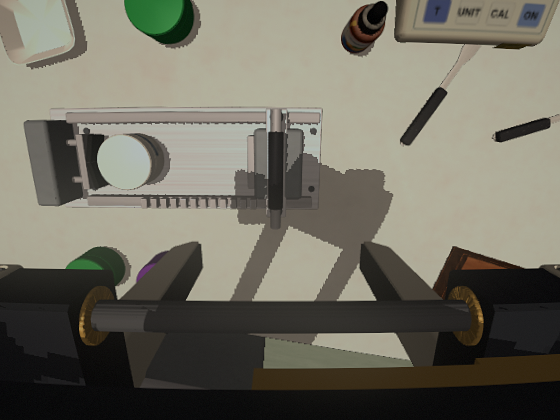

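```bash
python3 - <<'E'
from h import *
img=cv2.imread("pics/w1.png")
cv2.imwrite("pics/w1r.png",cv2.resize(img[185:215,90:250],None,fx=5,fy=12,interpolation=cv2.INTER_CUBIC))
cv2.imwrite("pics/w1j.png",cv2.resize(img[95:235,15:175],None,fx=4.2,fy=4.2,interpolation=cv2.INTER_CUBIC))
cv2.imwrite("pics/w1k.png",cv2.resize(img[95:235,170:330],None,fx=4.2,fy=4.2,interpolation=cv2.INTER_CUBIC))
E
```

```text
(no output)
```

View pics/w1r.png

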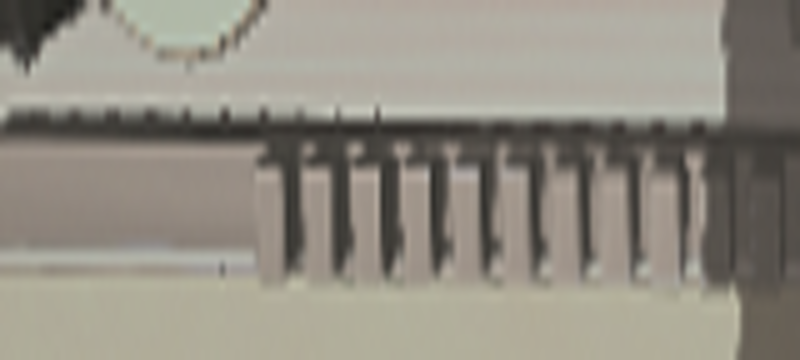

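View pics/w1j.png

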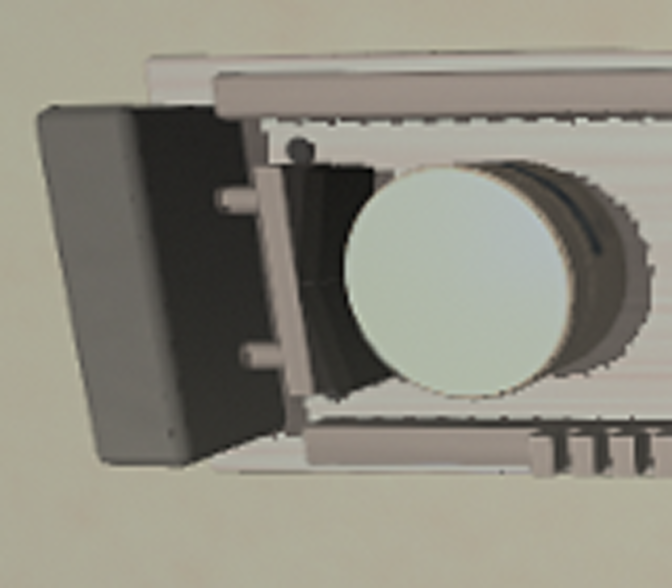

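View pics/w1k.png

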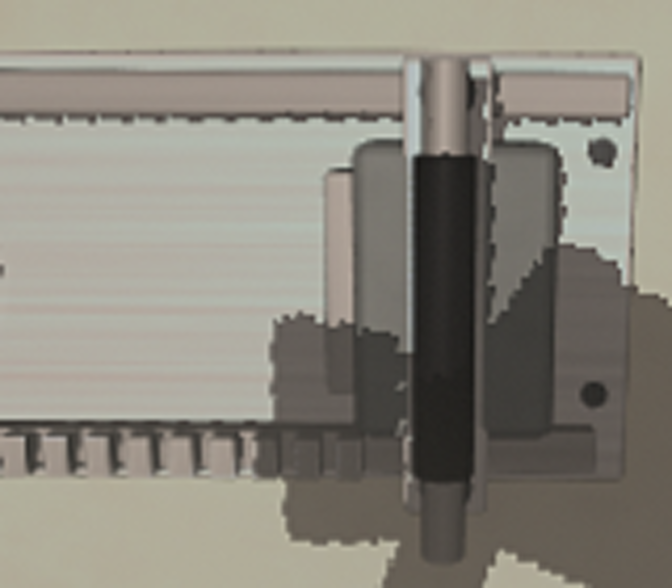

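```bash
python3 - <<'E'
from h import *
c=optics.read_camera("wrist")
p=[.5367,.0409,1.776]; 
# yaw check from ledge rack-side edges
def L(px,z):
    w=at(c,px,z); d=w[:2]-p[:2]; cc,ss=np.cos(p[2]),np.sin(p[2]); return np.round([(cc*d[0]+ss*d[1])*1e3,(-ss*d[0]+cc*d[1])*1e3],1),np.round(w,4)
J=lambda u,v:(u/4.2+15-.4,v/4.2+95-.4); Kk=lambda u,v:(u/4.2+170-.4,v/4.2+95-.4)
print("far ledge outer top edge yaw",L(J(220,72),.03),L(Kk(628,72),.03))
print("jar",L(J(458,281),.054)); print("lid l/r",L(J(345,281),.054),L(J(572,281),.054))
print("grip",L(Kk(445,318),.098)); print("ends",L(Kk(445,155),.105),L(Kk(443,481),.105))
print("jaw",L(Kk(324,280),.036)); print("pad apex",L(J(308,283),.036),L(J(345,283),.01))
print("lands L",[L((u/5+90-.4,203.5),.03)[0][0] for u in (258,303,352,402,452,503,553,603,650)])
print("lands R",[L((u/5+90-.4,203.5),.03)[0][0] for u in (283,330,380,430,480,528,577,627,677)])
print("land v",L((200,185+165/12),.03),L((200,185+285/12),.03))
import tgt; tgt.info(L(Kk(445,318),.098)[1])
E
```

```text
far ledge outer top edge yaw (array([133.6, -57.4]), array([0.5656, 0.1834, 0.03  ])) (array([-151.7,  -52.2]), array([ 0.6187, -0.097 ,  0.03  ]))
jar (array([62. , -2.4]), array([0.5264, 0.1021, 0.054 ]))
lid l/r (array([92.4, -3. ]), array([0.5208, 0.132 , 0.054 ])) (array([31.9, -1.9]), array([0.5321, 0.0725, 0.054 ]))
grip (array([-104. ,    2.6]), array([ 0.5553, -0.0614,  0.098 ]))
ends (array([-104.5,  -33. ]), array([ 0.5903, -0.0547,  0.105 ])) (array([-103.2,   38.4]), array([ 0.5202, -0.068 ,  0.105 ]))
jaw (array([-70.4,   1.2]), array([ 0.5498, -0.0282,  0.036 ]))
pad apex (array([114.1,  -0.6]), array([0.514 , 0.1527, 0.036 ])) (array([119.3,   2.5]), array([0.5099, 0.1572, 0.01  ]))
lands L [np.float64(59.9), np.float64(48.8), np.float64(36.8), np.float64(24.6), np.float64(12.4), np.float64(0.1), np.float64(-12.0), np.float64(-24.1), np.float64(-35.3)]
lands R [np.float64(53.8), np.float64(42.2), np.float64(30.0), np.float64(17.8), np.float64(5.6), np.float64(-6.0), np.float64(-17.8), np.float64(-29.8), np.float64(-41.8)]
land v (array([-12.2,  45.8]), array([0.4943, 0.0196, 0.03  ])) (array([-11.3,  58.2]), array([0.482, 0.018, 0.03 ]))
t 3.15 pos [ 0.5257 -0.0728  0.1881] toolx [ 0.98   0.197 -0.   ] tooly [ 0.197 -0.98   0.   ] turn about tool z needed -0.0068 F [-0.31  0.02  0.26] open 0.09302573317757674 q [-0.23 -0.06  1.68 -0.    1.52  1.14]
shift tool mm [31.2 -5.4 90.1]
```

Call:
send_rows:
  newtons: 15
  targets:
    - [1, [16, -3, 0], 0.011]
    - [1, [15, -2, 0], 0]
    - [0.2, [0, 0, 30], 0]
    - [0.2, [0, 0, 30], 0]
    - [0, [0, 0, 25], 0]
    - [0, [0, 0, 15], 0]
    - [-0.2, [0, 0, 9], 0]
    - [-0.2, [0, 0, 0], 0]
    - [-0.2, [0, 0, 0], 0]

```text
t: 4.05
tool_pos: [0.5562, -0.0611, 0.0803]
orientation: [3.127, 0.296, 0.002]
force: [0.7, 0.1, -0.3]
opening: 0.0416
```

```bash
python3 - <<'E'
from h import *
c=optics.read_camera("wrist"); cv2.imwrite("pics/w2.png",c["color"][:,:,::-1])
import tgt; tgt.info([.5553,-.0614,.079])
E
```

```text
t 4.1 pos [ 0.5565 -0.061   0.0806] toolx [0.982 0.188 0.002] tooly [ 0.188 -0.982  0.001] turn about tool z needed -0.0161 F [-0.33 -0.65  0.81] open 0.039276100155927994 q [-0.2   0.1   1.72 -0.    1.32  1.18]
shift tool mm [-1.3  0.1  1.6]
```

View pics/w2.png

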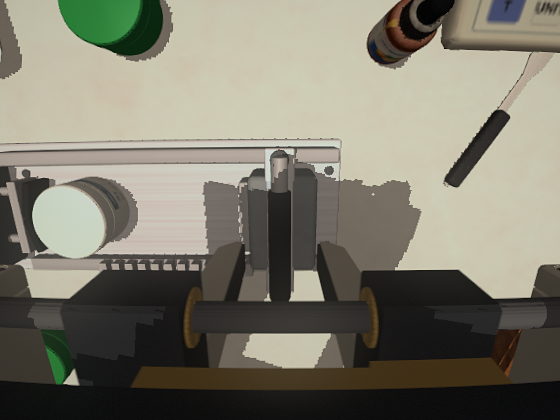

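Picture w2 shows the fingers on both sides of the black sleeve (column 280, rows 190–298). Closing now.

Call:
send_rows:
  newtons: 15
  targets:
    - [-1, [0, 0, 1], 0]
    - [-1, [0, 0, 0], 0]
    - [-1, [0, 0, 0], 0]
    - [-1, [0, 0, 0], 0]
    - [-1, [0, 0, 0], 0]
    - [-1, [0, 0, 0], 0]

```text
t: 4.7
tool_pos: [0.5554, -0.0607, 0.078]
orientation: [-3.128, -0.297, 0.0]
force: [-1.6, 0.4, 0.4]
opening: 0.0009
```

```bash
python3 - <<'E'
from h import *
c=optics.read_camera("wrist"); cv2.imwrite("pics/w3.png",c["color"][:,:,::-1])
print(robot.read_state()["opening"])
for n in("top","scene"):
    c=optics.read_camera(n)
    if n=="top": crop(c,205,150,345,250,5,"t3.png")
    else: crop(c,205,130,345,250,5,"s3.png")
E
```

```text
0.0005542675419958889
```

View pics/w3.png

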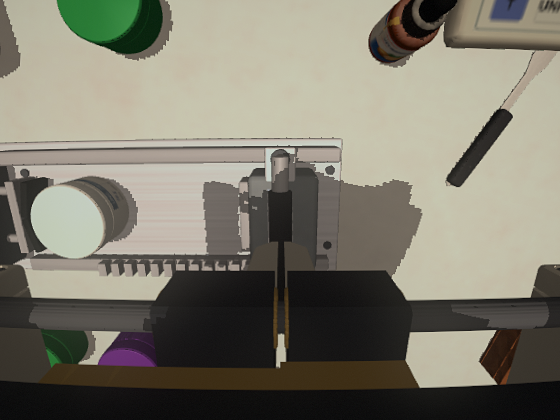

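View pics/s3.png

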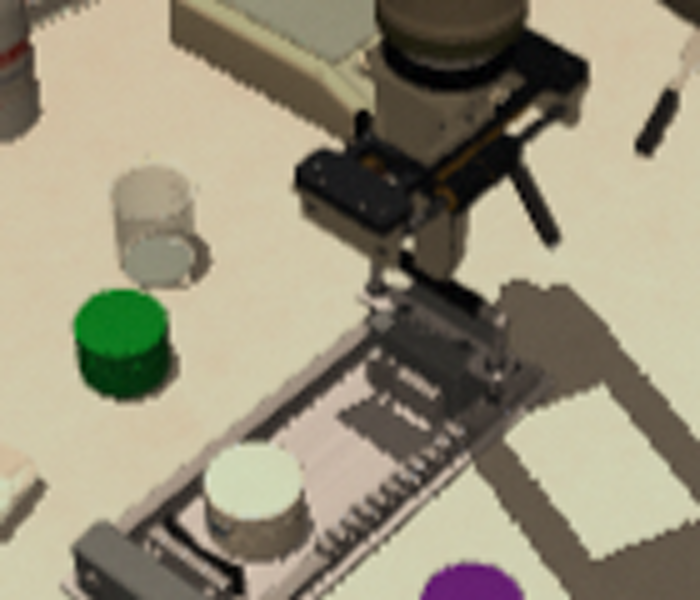

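```bash
python3 - <<'E'
from h import *
s=robot.read_state(); M=R.from_rotvec(s["orientation"]).as_matrix(); T=s["tool_pos"]
w=optics.read_camera("wrist");sc=optics.read_camera("scene");tp=optics.read_camera("top")
for n,c in(("w",w),("s",sc),("t",tp)):
    print(n,"tcp",proj(c,T),"grasp",proj(c,T-.019*M[:,2]),"x+-30",proj(c,T-.019*M[:,2]+.03*M[:,0]),proj(c,T-.019*M[:,2]-.03*M[:,0]))
x=proj(sc,T)[0]; print("scene crop",(x-[205,130])*5)
crop(sc,270,170,330,215,12,"s3z.png"); crop(w,220,130,340,270,5,"w3z.png"); crop(tp,280,170,335,225,10,"t3z.png")
E
```

```text
w tcp [[281.60347516 235.69636931]] grasp [[281.65798093 246.46095529]] x+-30 [[281.64752906 199.59000397]] [[281.66531794 289.28083132]]
s tcp [[291.96193634 189.60642877]] grasp [[292.14196646 185.37158552]] x+-30 [[284.90201405 180.81796626]] [[299.51945277 190.01162654]]
t tcp [[307.04253064 202.08950014]] grasp [[307.33510958 201.07885159]] x+-30 [[305.52499991 191.30312536]] [[309.15983979 210.92846287]]
scene crop [434.80968168 298.03214386]
```

View pics/s3z.png

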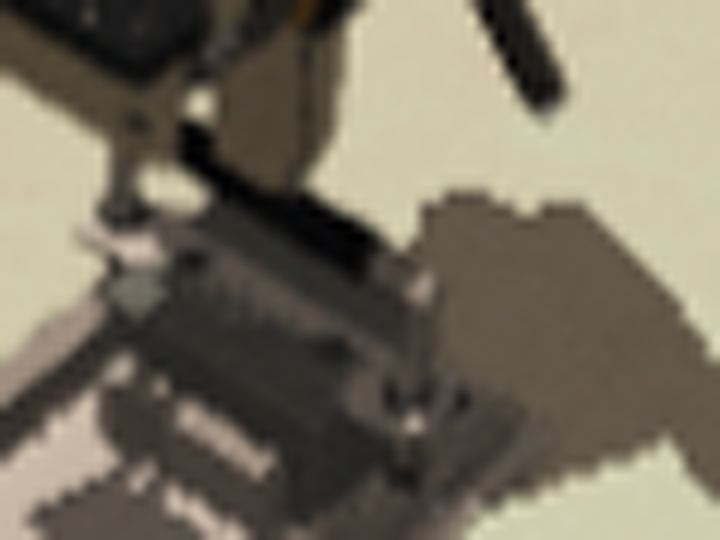

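View pics/w3z.png

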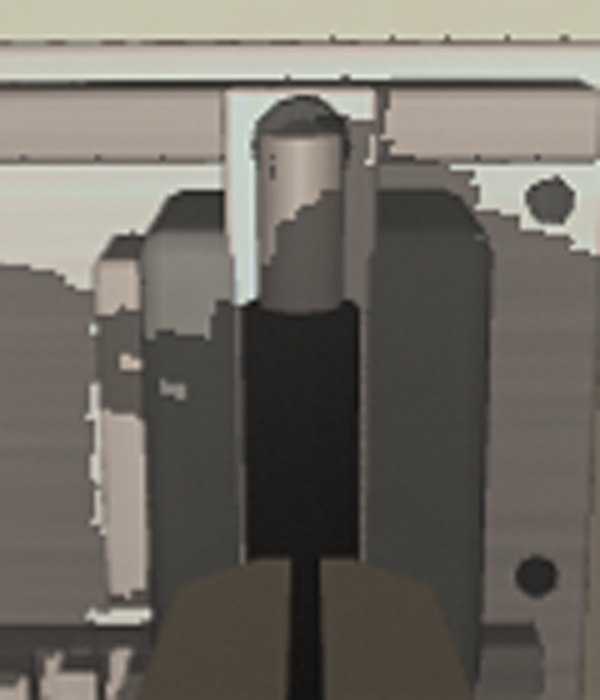

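```bash
python3 - <<'E'
from h import *
c=optics.read_camera("wrist"); s=robot.read_state(); M=R.from_rotvec(s["orientation"]).as_matrix(); T=s["tool_pos"]
rc=R.from_rotvec(c["orientation"])
for nm,P in(("tcp",T),("grasp",T-.019*M[:,2])): print(nm,rc.inv().apply(P-c["position"]))
print("optical axis",rc.apply([0,0,-1]), "cam in tool",M.T@(c["position"]-T))
for h in (0,10,19,30,40,50):
  for y in (46.5,):
    for x in(0,7.5): print(h,x,proj(c,T+M@np.array([x,y,-h])/1e3),proj(c,T+M@np.array([x,-y,-h])/1e3))
E
```

```text
tcp [ 0.00064046 -0.01796738 -0.20930908]
grasp [ 0.0006184  -0.02309752 -0.19101479]
optical axis [-0.26549073 -0.04937418 -0.96284831] cam in tool [ 0.07381543 -0.00033261 -0.19668427]
0 0 [[349.69691986 235.5787214 ]] [[213.51403324 235.66458948]]
0 7.5 [[350.37365206 225.15813217]] [[212.83274002 225.24989539]]
10 0 [[352.97697922 240.97697542]] [[210.29079077 241.06437582]]
10 7.5 [[353.72526326 230.11120506]] [[209.53847298 230.20498822]]
19 0 [[356.20550488 246.29442181]] [[207.11823943 246.3831494 ]]
19 7.5 [[357.02816548 234.99586823]] [[206.29214011 235.09146792]]
30 0 [[360.56196763 253.47595565]] [[202.83737587 253.56620236]]
30 7.5 [[361.49130566 241.60208446]] [[201.90552382 241.69987613]]
40 0 [[364.97763179 260.76260488]] [[198.49840682 260.85409031]]
40 7.5 [[366.02264046 248.31597533]] [[197.45196693 248.41569956]]
50 0 [[369.9031996  268.89973895]] [[193.65845393 268.99227343]]
50 7.5 [[371.08638855 255.82683952]] [[192.47521825 255.92839693]]
```

```bash
python3 - <<'E'
import cv2
a=cv2.imread("pics/w1.png"); cv2.imwrite("pics/w1f.png",cv2.resize(a[225:380,70:280],None,fx=3.7,fy=3.7))
E
```

```text
(no output)
```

View pics/w1f.png

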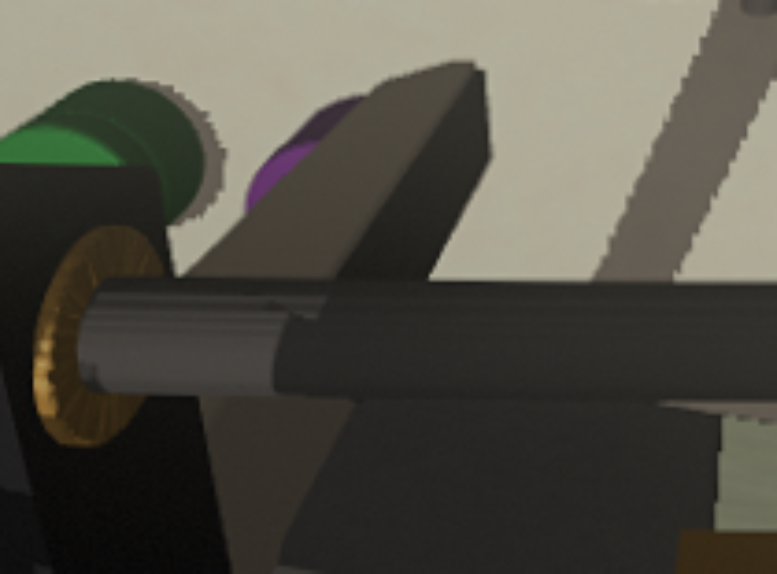

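View pics/t3z.png

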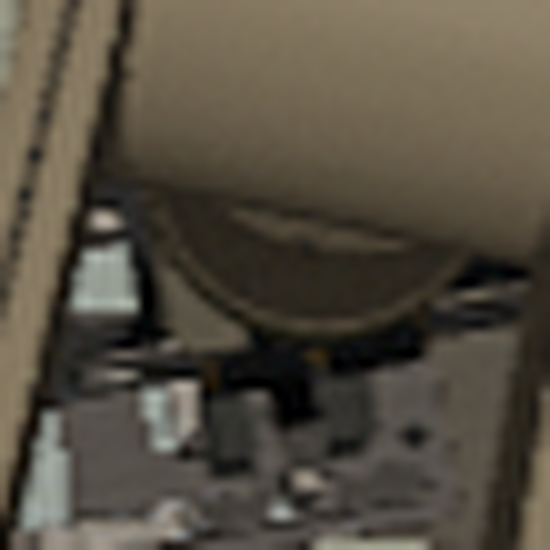

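The wrist picture puts the real fingertips about 30 mm short of the reported TCP: the tip corners at (200,244) and (202,267) fit h = 30 mm. That means the fingers shut just above the sleeve. I'll open, go down 20 mm (still clear of the carriage under either reading), and close again.

Call:
send_rows:
  newtons: 15
  targets:
    - [-0.2, [0, 0, 0], 0]
    - [-0.2, [0, 0, 0], 0]
    - [-0.2, [0, 0, 0], 0]
    - [-0.2, [0, 0, 7], 0]
    - [-0.2, [0, 0, 7], 0]
    - [-0.2, [0, 0, 6], 0]
    - [-0.2, [0, 0, 0], 0]

```text
t: 5.75
tool_pos: [0.5542, -0.0605, 0.0563]
orientation: [-3.127, -0.297, 0.004]
force: [-0.2, -0.0, 0.4]
opening: 0.0371
```

```bash
python3 - <<'E'
from h import *
c=optics.read_camera("wrist"); cv2.imwrite("pics/w4.png",c["color"][:,:,::-1])
c=optics.read_camera("scene"); crop(c,260,150,330,210,10,"s4.png")
E
python3 tgt.py
```

```text
t 5.85 pos [ 0.5551 -0.0607  0.0576] toolx [ 0.982  0.188 -0.001] tooly [ 0.188 -0.982 -0.   ] turn about tool z needed -0.016 F [ 0.64 -0.01  0.7 ] open 0.03691129811685239 q [-0.2   0.12  1.74  0.    1.28  1.18]
```

View pics/w4.png

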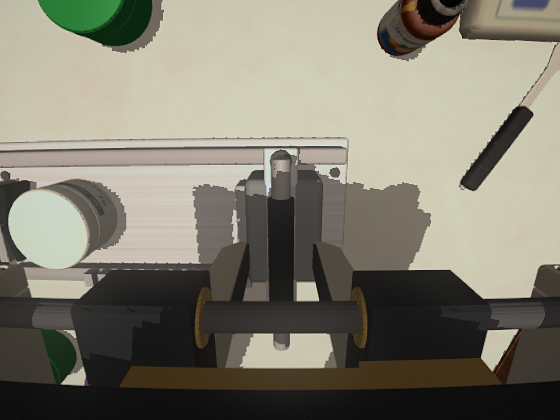

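View pics/s4.png

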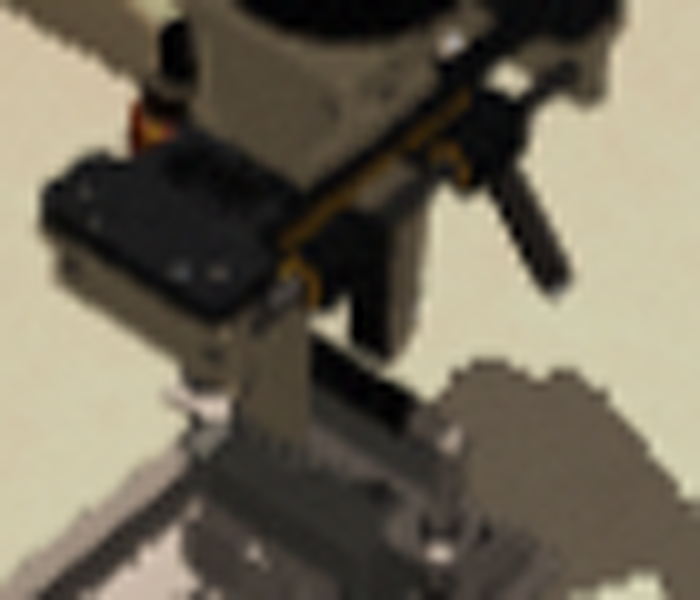

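Call:
send_rows:
  newtons: 15
  targets:
    - [-1, [0, 0, 4], 0]
    - [-1, [0, 0, 0], 0]
    - [-1, [0, 0, 0], 0]
    - [-1, [0, 0, 0], 0]
    - [-1, [0, 0, 0], 0]

```text
t: 6.35
tool_pos: [0.5555, -0.0606, 0.0542]
orientation: [-3.127, -0.297, -0.0]
force: [-0.1, 0.9, -0.2]
opening: 0.0131
```

Call:
send_rows:
  targets:
    - [-1, [0, 0, -4], 0]
    - [-1, [0, 0, -4], 0]
    - [-1, [0, 0, -3], 0]
    - [-1, [0, 0, 0], 0]
    - [-1, [0, 0, 0], 0]

```text
t: 6.85
tool_pos: [0.5554, -0.0606, 0.0649]
orientation: [-3.127, -0.297, 0.0]
force: [2.0, 1.2, -5.7]
opening: 0.0134
```

```bash
python3 - <<'E'
from h import *
c=optics.read_camera("wrist"); cv2.imwrite("pics/w5.png",c["color"][:,:,::-1])
import tgt
for _ in range(1): tgt.info()
E
```

```text
t 6.9 pos [ 0.5554 -0.0606  0.0649] toolx [ 0.982  0.188 -0.   ] tooly [ 0.188 -0.982 -0.   ] turn about tool z needed -0.0159 F [ 1.72  2.6  -4.88] open 0.013169417168163337 q [-0.2   0.11  1.74  0.    1.29  1.18]
```

View pics/w5.png

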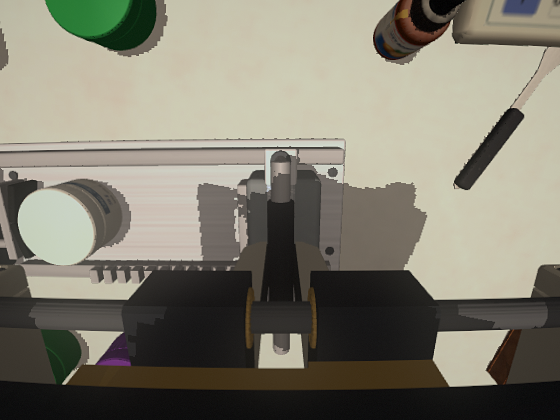

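Call:
send_rows:
  targets:
    - [-1, [0, -4, 0], 0]
    - [-1, [0, -8, 0], 0]
    - [-1, [0, -10, 0], 0]
    - [-1, [0, -10, 0], 0]
    - [-1, [0, -10, 0], 0]
    - [-1, [0, -10, 0], 0]
    - [-1, [0, -10, 0], 0]
    - [-1, [0, -10, 0], 0]
    - [-1, [0, -8, 0], 0]

```text
t: 7.8
tool_pos: [0.5403, 0.0168, 0.065]
orientation: [3.125, 0.296, -0.0]
force: [1.8, -5.2, -5.3]
opening: 0.0132
```

Call:
send_rows:
  targets:
    - [-1, [0, -3, 0], 0]
    - [-1, [0, -3, 0], 0]
    - [-1, [0, -3, 0], 0]
    - [-1, [0, -3, 0], 0]

```text
t: 8.2
tool_pos: [0.538, 0.0284, 0.0649]
orientation: [3.126, 0.296, -0.001]
force: [2.0, -5.3, -4.4]
opening: 0.0132
```

```bash
python3 - <<'E'
from h import *
c=optics.read_camera("wrist"); cv2.imwrite("pics/w6.png",c["color"][:,:,::-1])
import tgt
tgt.info()
E
```

```text
t 8.25 pos [0.5379 0.0289 0.0649] toolx [ 0.982  0.188 -0.001] tooly [ 0.188 -0.982  0.001] turn about tool z needed -0.0163 F [ 1.86 -4.77 -5.59] open 0.01339491602613422 q [-0.04  0.06  1.79 -0.    1.29  1.34]
```

View pics/w6.png

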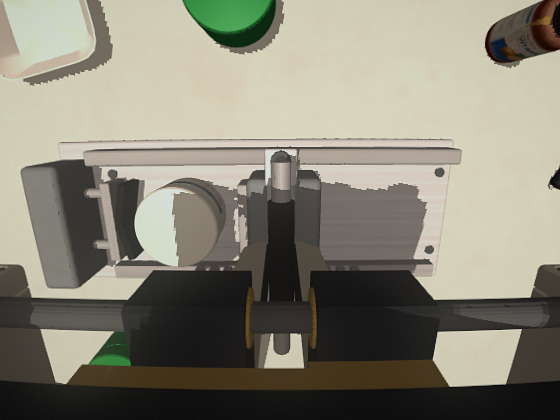

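Call:
send_rows:
  targets:
    - [-1, [0, -3, 0], 0]
    - [-1, [0, -3, 0], 0]
    - [-1, [0, -3, 0], 0]
    - [-1, [0, -3, 0], 0]
    - [-1, [0, -3, 0], 0]
    - [-1, [0, -3, 0], 0]
    - [-1, [0, -3, 0], 0]

```text
t: 8.95
tool_pos: [0.534, 0.049, 0.0648]
orientation: [3.126, 0.296, -0.001]
force: [0.5, -6.4, -4.4]
opening: 0.0133
```

```bash
cat > st.py <<'E'
from h import *
import sys
s0=np.array([.5554,-.0606]); ux=np.array([-.187,.982])
c=optics.read_camera("wrist"); 
if len(sys.argv)>1: cv2.imwrite("pics/"+sys.argv[1],c["color"][:,:,::-1])
s=robot.read_state(); d=s["tool_pos"][:2]-s0
print("t",round(s["t"],2),"travel",round(1e3*d@ux,2),"lat",round(1e3*d@[.982,.187],2),"z",round(1e3*s["tool_pos"][2],2),"Fx",round(s["force"][:2]@ux,2),"Flat",round(s["force"][:2]@[.982,.187],2),"Fz",round(s["force"][2],2),"op",round(s["opening"],4))
E
python3 st.py w7.png
```

```text
t 9.0 travel 112.14 lat -0.55 z 64.83 Fx -6.4 Flat 1.16 Fz -5.37 op 0.0137
```

View pics/w7.png

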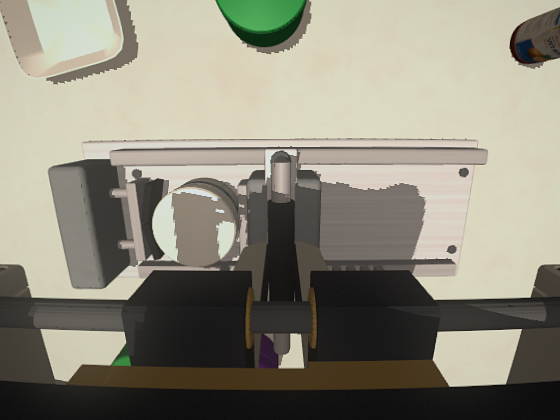

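Call:
send_rows:
  targets:
    - [-1, [0, -2, 0], 0]
    - [-1, [0, -2, 0], 0]
    - [-1, [0, -2, 0], 0]

```text
t: 9.3
tool_pos: [0.5328, 0.0549, 0.0648]
orientation: [3.126, 0.296, -0.001]
force: [2.2, -6.3, -5.8]
opening: 0.0134
```

```bash
python3 st.py
```

```text
t 9.35 travel 118.01 lat -0.57 z 64.81 Fx -5.43 Flat 0.18 Fz -5.16 op 0.0136
```

Call:
send_rows:
  targets:
    - [-1, [0, -2, 0], 0]
    - [-1, [0, -2, 0], 0]

```text
t: 9.55
tool_pos: [0.5321, 0.0587, 0.0648]
orientation: [3.126, 0.296, -0.001]
force: [2.0, -7.5, -6.0]
opening: 0.0134
```

```bash
python3 st.py w8.png
```

```text
t 9.6 travel 121.8 lat -0.61 z 64.78 Fx -5.93 Flat 0.33 Fz -4.98 op 0.0134
```

View pics/w8.png

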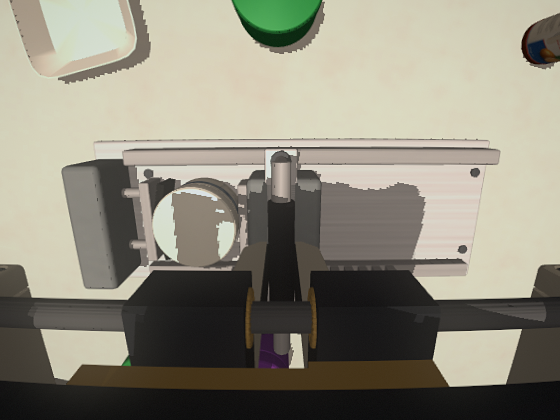

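Call:
send_rows:
  targets:
    - [-1, [0, -2, 0], 0]

```text
t: 9.7
tool_pos: [0.5317, 0.0604, 0.0648]
orientation: [3.125, 0.296, -0.001]
force: [1.2, -7.3, -5.4]
opening: 0.0136
```

Call:
send_rows:
  targets:
    - [-1, [0, -2, 0], 0]

```text
t: 9.8
tool_pos: [0.5314, 0.0623, 0.0648]
orientation: [3.125, 0.296, -0.001]
force: [1.1, -7.7, -5.3]
opening: 0.0134
```

Call:
send_rows:
  targets:
    - [-1, [0, -2, 0], 0]

```text
t: 9.9
tool_pos: [0.531, 0.0642, 0.0648]
orientation: [3.125, 0.296, -0.001]
force: [2.2, -8.6, -4.9]
opening: 0.0132
```

```bash
python3 st.py w9.png; python3 - <<'E'
import cv2,numpy as np
a=[cv2.imread(f"pics/w{i}.png") for i in(7,8,9)]
u=[60,71,77]
cv2.imwrite("pics/cmp.png",np.vstack([cv2.resize(x[150:275,d-20:d+180],None,fx=3,fy=1.55) for x,d in zip(a,u)]))
E
```

```text
t 9.95 travel 127.48 lat -0.58 z 64.85 Fx -7.21 Flat 0.36 Fz -5.55 op 0.0135
```

View pics/cmp.png

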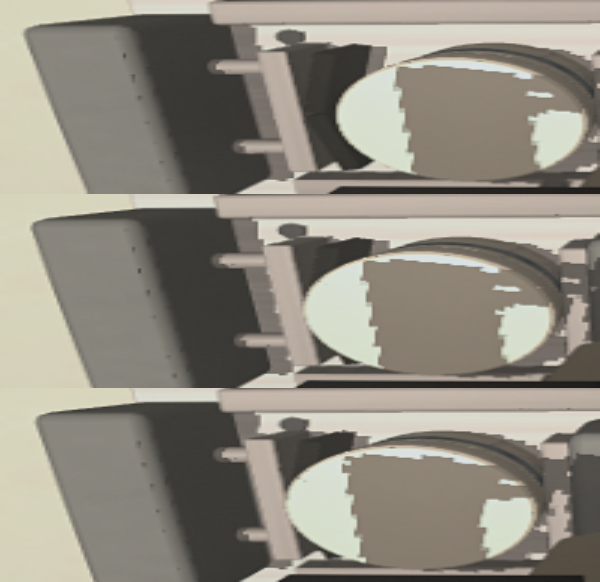

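Call:
send_rows:
  targets:
    - [-1, [0, -1, 0], 0]
    - [-1, [0, 0, 1], 0]
    - [-1, [0, 0, 1], 0]
    - [-1, [0, 0, 1], 0]
    - [-1, [0, 0, 0], 0]

```text
t: 10.45
tool_pos: [0.5308, 0.0653, 0.062]
orientation: [3.125, 0.296, -0.001]
force: [-0.6, -8.0, -3.2]
opening: 0.0133
```

```bash
python3 st.py
```

```text
t 10.5 travel 128.28 lat -0.6 z 62.04 Fx -7.14 Flat -1.66 Fz -3.89 op 0.0132
```

Call:
send_rows:
  targets:
    - [-1, [0, 0, 0.7], 0]
    - [-1, [0, 0, 0], 0]

```text
t: 10.7
tool_pos: [0.5309, 0.0654, 0.0618]
orientation: [3.125, 0.296, -0.001]
force: [-1.2, -7.0, 0.2]
opening: 0.0134
```

```bash
python3 st.py
```

```text
t 10.75 travel 128.28 lat -0.48 z 61.81 Fx -7.46 Flat -3.78 Fz 0.2 op 0.0134
```

Call:
send_rows:
  targets:
    - [-1, [0, -0.7, 0], 0]
    - [-1, [0, 0, 0], 0]

```text
t: 10.95
tool_pos: [0.5308, 0.0658, 0.0617]
orientation: [3.125, 0.296, -0.001]
force: [-0.7, -9.3, -1.2]
opening: 0.0131
```

Call:
send_rows:
  targets:
    - [-1, [0, -0.7, 0], 0]
    - [-1, [0, 0, 0], 0]

```text
t: 11.15
tool_pos: [0.5305, 0.0665, 0.0612]
orientation: [3.125, 0.296, -0.001]
force: [1.6, -7.7, -5.4]
opening: 0.0133
```

Call:
send_rows:
  targets:
    - [-1, [0, -0.7, 0], 0]
    - [-1, [0, 0, 0], 0]

```text
t: 11.35
tool_pos: [0.5304, 0.0672, 0.0612]
orientation: [3.125, 0.296, -0.001]
force: [1.4, -8.7, -4.7]
opening: 0.0137
```

```bash
python3 st.py
```

```text
t 11.4 travel 130.16 lat -0.62 z 61.16 Fx -9.36 Flat -0.3 Fz -4.98 op 0.0135
```

Call:
send_rows:
  targets:
    - [-1, [0, 0, 1.5], 0]
    - [-1, [0, 0, 1.5], 0]
    - [-1, [0, 0, 1.5], 0]
    - [-1, [0, 0, 1.5], 0]
    - [-1, [0, 0, 0], 0]

```text
t: 11.9
tool_pos: [0.5304, 0.0672, 0.0551]
orientation: [3.125, 0.296, -0.001]
force: [1.1, -8.7, -4.5]
opening: 0.0132
```

```bash
python3 st.py
```

```text
t 11.95 travel 130.18 lat -0.62 z 55.14 Fx -8.06 Flat -1.58 Fz -4.4 op 0.0129
```

Call:
send_rows:
  targets:
    - [-1, [0, 0, 1], 0]
    - [-1, [0, 0, 0.5], 0]
    - [-1, [0, 0, 0], 0]

```text
t: 12.25
tool_pos: [0.5305, 0.0672, 0.0542]
orientation: [3.125, 0.296, -0.001]
force: [-0.7, -8.4, -0.6]
opening: 0.0136
```

```bash
python3 st.py
```

```text
t 12.3 travel 130.18 lat -0.56 z 54.15 Fx -8.1 Flat -2.55 Fz -0.64 op 0.0135
```

Call:
send_rows:
  targets:
    - [-1, [0, 0.5, 0], 0]
    - [-0.5, [0, 0, 0], 0]
    - [-0.2, [0, 0, 0], 0]
    - [-0.2, [0, 0, 0], 0]
    - [-0.2, [0, 0, 0], 0]

```text
t: 12.8
tool_pos: [0.5309, 0.0688, 0.0541]
orientation: [-3.127, -0.297, -0.001]
force: [0.5, 0.8, -0.3]
opening: 0.0362
```

```bash
python3 st.py w10.png
```

```text
t 12.85 travel 131.61 lat 0.03 z 54.02 Fx -0.17 Flat 0.42 Fz 0.23 op 0.0368
```

View pics/w10.png

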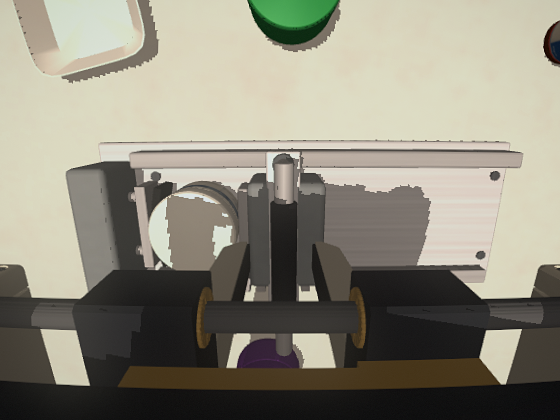

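Call:
send_rows:
  targets:
    - [-0.2, [0, 0, -10], 0]
    - [-0.2, [0, 0, -25], 0]
    - [-0.2, [0, 0, -30], 0]
    - [-0.2, [0, 0, -30], 0]
    - [-0.2, [-30, 0, -20], 0]
    - [-0.2, [-30, 0, -10], 0]
    - [-0.2, [0, 0, 0], 0]
    - [-0.2, [0, 0, 0], 0]

```text
t: 13.65
tool_pos: [0.4723, 0.0573, 0.18]
orientation: [3.128, 0.297, 0.004]
force: [0.7, 0.9, -0.8]
opening: 0.0371
```

```bash
python3 st.py w11.png; python3 - <<'E'
from h import *
c=optics.read_camera("scene"); crop(c,195,150,335,270,5,"s11.png")
c=optics.read_camera("wrist"); crop(c,0,60,350,260,2.2,"w11z.png")
E
```

```text
t 13.7 travel 131.34 lat -59.57 z 179.25 Fx -0.83 Flat 0.09 Fz 0.04 op 0.0376
```

View pics/w11z.png

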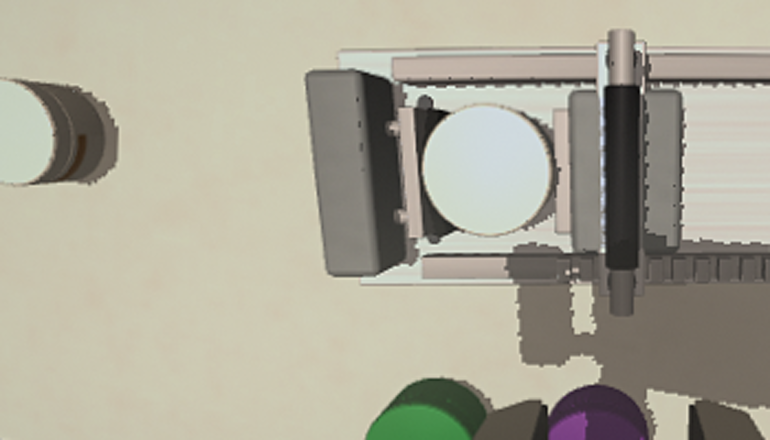

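View pics/s11.png

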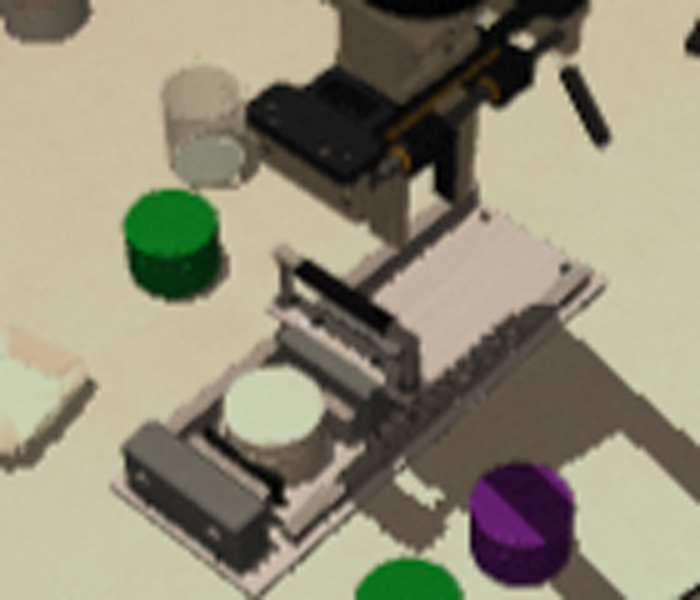

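```bash
python3 - <<'E'
from h import *
c=optics.read_camera("wrist"); p=[.5367,.0409,1.758]
def L(px,z):
    w=at(c,px,z); d=w[:2]-p[:2]; cc,ss=np.cos(p[2]),np.sin(p[2]); return np.round([(cc*d[0]+ss*d[1])*1e3,(-ss*d[0]+cc*d[1])*1e3],1)
q=lambda u,v:(u/2.2,v/2.2+60)
print("jar",L(q(488,169),.054),"grip",L(q(622,178),.098),"ends",L(q(622,86),.105),L(q(622,270),.105),"jaw",L(q(554,170),.036))
for n in("small_jar","weight_box","dropper_1"):
    cc=optics.read_camera("top"); print(n,[(np.round(d["point"],1),round(d["confidence"],2)) for d in optics.cut_out("top",n)[:2]])
print(robot.read_state()["t"])
E
```

```text
jar [89.2 -0.1] grip [27.1  1.6] ends [ 27.3 -33.1] [27.1 37.8] jaw [60.2  1.2]
small_jar [(array([165.4, 220.7]), 0.6)]
weight_box [(array([409.5, 242.1]), 0.76), (array([310.1, 200.9]), 0.38)]
dropper_1 [(array([324.8, 156.5]), 0.62)]
14.15
```

```bash
python3 -c "
from plant import ticket
print(ticket.close_job())"
```

```text
the job is handed in; nothing more can be done
None
```

The jar is clamped between the jaw and the sprung pad, and I handed the job in at about 14 s of the 53 s. I gripped the bar and lifted it about 11 mm. I then slid the carriage 130 mm until the jar pressed the pad, lowered the bar into a notch, let it go and backed the arm away.

**Checks that agreed**
- **Catch:** I felt it ride on a land at about 7.7 mm of lift. It then dropped, and the bar went down to its starting height (54.15 mm against 54.2 mm), at the notch the picture had predicted (130.2 mm of travel against 130.5 mm). I did not tug the carriage to test it.
- **Jar:** the last pictures show it upright, 29 mm ahead of the jaw (30 mm expected) and on the pad.
- **Pad:** it was pressed in roughly 5–9 mm of its 20 mm. That figure comes from the pictures and the force rise, not a direct reading. The push on the carriage, friction included, stayed under about 10 N.
- **Bystanders:** the networks found the small jar, weight box and dropper bottle within about 2 px of where they were at the start.

**Checks that failed or disagreed**
- **First grasp:** it missed and closed just above the sleeve. The wrist picture put the fingertips about 30 mm short of the reported tool point, so I went about 24 mm lower and gripped at 13–14 mm opening. Nothing was disturbed.
- **Clamp angle:** my first fit was off by 0.018 rad, and I corrected it from the wrist picture before gripping.

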